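Plant the draining dowel and hang the funnel to dry

TASK

Set the washed funnel up to drain: take the wooden dowel from the utensil block and plant it fully home in the blind hole down in the round well of the sloping draining stand; the hole is in the dark, somewhere off the well's middle, so feel around the well floor with the dowel's end until it drops in. Then slide the steel funnel, spout up, down over the planted dowel until its rim rests all round on the stand's ribbed slope with the dowel up inside its spout. Let go of both and leave the other things on the sill where they are.

Things in the scene. Friction and masses are not known exactly. Their poses are not given: they have to be found in the camera images.
- stand: Fixed wooden draining stand. Its 130 x 130 mm face slopes 35 degrees from level, facing the robot and up; below are a closed box and a 170 x 130 mm base board. Origin: centre of the face, 90 mm above the sill; z = outward normal (leans to the robot), x = up the slope, y level. Four ribs, 3 mm high, 4 mm wide, run along x at y = -42, -26, 26, 42 mm; the funnel rests on them.
- well_floor (a point): Centre of the flat floor of the stand's round well (36 mm across, 22 mm deep, on the stand's z axis; axes as the stand). In this floor is a blind hole along z, 15.5 mm across with a 1.5 mm chamfered mouth, 30 mm deep (bottom at stand z = -52 mm). Its centre lies anywhere within 6 mm of this point in x and 6 mm in y, new each time and not reported.
- block: Dark wooden utensil block, fixed, 75 x 75 x 50 mm high, origin under its centre, z up; the dowel stands in its middle hole (16 mm across, 40 mm deep); four empty 12 mm holes near the corners.
- dowel: Loose wooden dowel, 14 mm diameter, 130 mm long, about 20 g; its foot is chamfered 3 mm long, to 10 mm across. Origin at the centre of its foot, z along it to its top. It starts upright in the block with 90 mm standing out; once planted 78 mm stand out of the stand's face.
- dowel_foot (a point): Centre of the dowel's chamfered foot end.
- dowel_top (a point): Centre of the dowel's top end, 130 mm from the foot.
- funnel: Loose stainless steel funnel, about 90 g, standing on its wide rim with the spout up. Origin: centre of the rim plane, z along the spout. Rim 92 mm across at z = 0 to 8 mm, cone narrowing to 22 mm at z = 45 mm, then a straight spout 22 mm outside, 18 mm inside, up to z = 85 mm; open right through, wall 2 mm. Grip it by the spout.
- jar: Green glass jar, 84 mm across, 140 mm high, loose; origin under its centre. Bystander.
- lid_a: Aluminium screw lid, flat disc 82 mm across, 14 mm high, loose; origin under its centre. Bystander.
- lid_b: A second lid like the first. Bystander.
- jar_grip: Hard black silicone jar gripper, loose: ring 80 mm across, 12 mm high with a flat 24 mm wide handle reaching to x = 122 mm; origin under the ring's centre. Bystander.
- mug: White mug, 80 mm across, 90 mm high, handle at its +y, loose; origin under its centre. Bystander.
- salt: Blue ceramic salt cellar, 54 mm across, 84 mm high, loose; origin under its centre. Bystander.
Mind the look-alikes: they are no part of the job. Leave any pink look-alike of the funnel alone. Leave any yellow look-alike of the stand alone.

How it is judged (in metres and radians):
On the way:
1. the dowel is fully home in the hidden hole, its foot more than 47 mm below the stand's face and square to it within 0.12 rad (z of dowel_foot in the frame of stand below -0.047 m and angle between the z axis of dowel and the z axis of stand, either way round below 0.12 rad), for 0.2 s.
At the end, for the whole second after the job is handed in: Dowel foot over 47 mm below the stand's face, square to it within 0.12 rad; funnel on the ribs: rim plane -2 to 8 mm off the face, axis within 0.1 rad of its normal, rim centre within 30 mm of face centre, dowel top 60 to 90 mm up inside it; both released, at rest (all of step 1 and z of funnel in the frame of stand between -0.002 and 0.008 m and angle between the z axis of funnel and the z axis of stand, either way round below 0.1 rad and z of dowel_top in the frame of funnel between 0.06 and 0.09 m and distance between funnel and stand below 0.03 m and contact force between the fingers and funnel below 0.1 N and contact force between the fingers and dowel below 0.1 N and linear speed of each of funnel, dowel below 0.02 m/s); the robot touches nothing.
It fails at once if a bystander is shoved more than 30 mm (distance of any of jar, lid_a, lid_b, jar_grip, mug, salt from where it was at the start of the episode above 0.03 m).
It fails at once if the jar, mug or salt cellar is tipped over (angle between any of jar, mug, salt's own z axis and vertical above 0.5 rad).
It also fails if it takes over 61 s, if anything falls off the work surface, if the arm or the gripper's body presses on something with over 40 N, if the wrist force passes 120 N, or if a joint passes its speed limit or range.

ROBOT

A 6-joint arm with a two-finger parallel gripper is mounted at the origin on the work surface. World frame = base frame: x ahead of the robot, y to its left, z up, the work surface at z = 0. Lengths are in mm, angles in degrees, forces in N, time in s.
With the tool pointing down it reaches from about 300 to 850 mm from the base axis. Payload 4.2 kg.
Tool frame: the origin (TCP) lies at the very end of the fingers, on their centre line; the grasp point (between the pads) lies 19 mm behind it (env.grip_depth is the distance from the TCP to the grasp point, in mm); y points along the fingers, z is the direction in which the jaws open and shut, and the axes are right-handed (so a half turn about y gives the same grasp; the last joint's range is limited). The gripper opens to 91 mm and grips with 3 to 60 N. Pads are 32 mm wide; open, the fingers measure 118 mm over their backs; the gripper's body (76 mm by 178 mm) begins 60 mm behind the grasp point.
Start: joints at [-71.219, 18.312, 89.639, -0, 72.044, -1.146], TCP at [195.981, -540.587, 213.976] pointing down, gripper open.
Joint ranges: [-177.97, 177.97], [-48.28, 115.42], [12.27, 149.76], [-77.06, 257.06], [2.81, 150.46], [-146.56, 146.56]. Speed limits (degrees/s): [147.25, 147.25, 180, 180, 180, 180].

INTERFACE

Orientations are given as [roll, pitch, yaw] about the fixed x, y, z axes, in that order (R = Rz(yaw) Ry(pitch) Rx(roll)).
In Python, from workcell import state, imaging, job, env gives the robot as it stands.
- The arm moves only by the shell command python3 -m pendant 'ROWS' [FORCE]. ROWS is JSON, a list of rows, each an object with "delta_pos": the shift along the tool's x, y, z in cm, a list of three; "twist": the turn, a rotation vector about the tool's x, y, z in degrees, a list of three; "grip": the opening in per cent of the stroke, from 0 (shut) to 100 (fully open). In form: [{"delta_pos": [tx, ty, tz], "twist": [wx, wy, wz], "grip": grip}, ...]. A call has exactly 5 rows; each row is the pose to reach, as a shift and turn from the pose commanded when the call began, along the tool's axes at that moment; what a row does not reach only later rows make up. A row lasts 1/10 s, in which the tool goes at most 50 mm and 8.59 degrees, less where a joint would pass 70% of its speed; a pose out of reach is approached as far as the arm can. A call with a gripper value outside its range is refused whole. The fingers move at their own pace and stop on an object; FORCE is the grip in N (left out, the last holds). Time passes only in rows, so rows that repeat a pose let the fingers close, or fill a call up. It gives the time, the measured TCP pose, the force and the opening at its end, in the units of the state.
- state(): the state, without advancing time (a new reading comes with each control period).
- imaging.grab_frame(name): name is "scene" or "side" or "wrist"; returns (picture, depth): 480x640x3 uint8, red, green, blue; 480x640 float32, mm along the optical axis (not along the pixel's ray), 0 where there is no reading.
- imaging.camera_info(name): a dict with "fx", "fy", "cx", "cy" (pixels), "R" (3x3) and "t" (3): a world point X has camera coordinates R X + t. Camera axes: x right, y down, z forward; pixel columns grow to the right and rows downward; lengths in mm; the calibration is good to about 2 mm. A picture is of the moment at which its call begins: read the wrist's pose just before it. camera_info takes no time and is no camera call; for the wrist camera it gives the pose at the moment of the call.
- job.job_done(): hands the job in, once; it reports no verdict.
The state is a dict: "time_s": time; "qpos": joint angles; "qvel": joint speeds; "effort": joint torques, N m; "ee_pos": TCP position; "ee_rot": TCP orientation; "force": force on the tool from outside, world axes, zero at the start; "torque": the same for the moment, N m; "gripper_width": finger opening in mm.
Only numpy, scipy, OpenCV 4.12 (cv2) and the standard library are available. Lean on these libraries where they do the work, as an engineer would, in place of code of your own. Each camera call takes 0.05 s, during which the arm holds its last target.

## Working session

There is one attempt and no reset: what is moved stays moved. The work goes in short steps, Python scripts to look and compute and a shell command to move; the robot and the scene stay as the last step left them, time stands still between calls to the robot, and variables do not carry over. Pictures are saved under pics/ and viewed, and the job is handed in when it is done.

```bash
ls; mkdir -p pics; python3 - <<'E'
from workcell import state, imaging, job, env
import cv2
print(state()); print([a for a in dir(env) if a[0]!='_'])
for n in ("scene","side","wrist"):
    p,d=imaging.grab_frame(n); cv2.imwrite(f"pics/{n}0.png",p[:,:,::-1]); import numpy as np; np.save(f"pics/{n}0.npy",d)
    c=imaging.camera_info(n); print(n,c)
E
```

```text
pics
{'time_s': 0.0, 'qpos': array([-7.12195846e+01,  1.83492675e+01,  8.97066670e+01, -1.52469665e-03,
        7.20432767e+01, -1.14568359e+00]), 'qvel': array([-0.02478881, -0.06994314,  0.06647037, -0.01050854, -0.03314786,
        0.10590587]), 'effort': array([ 3.14992467e-04, -4.12460446e+01, -2.31974477e+01,  7.26645696e-02,
        4.57940879e-02, -1.53437518e-04]), 'ee_pos': array([ 195.79567793, -540.09677287,  213.14230571]), 'ee_rot': array([-9.00992204e+01,  5.34367511e-04, -1.60073430e+02]), 'force': array([-0.02386206, -0.18879752, -1.33758137]), 'torque': array([ 0.02553125, -0.00832704,  0.02721944]), 'gripper_width': 91.31670443385786}
['Unreachable', 'grip_depth']
scene {'fx': 526.6866827514646, 'fy': 526.6866827514646, 'cx': 313.22304993572067, 'cy': 239.08805927460932, 'R': array([[ 0.87172105,  0.48999379,  0.00291477],
       [ 0.3483128 , -0.61545836, -0.70702843],
       [-0.34464562,  0.61734682, -0.70717911]]), 't': array([-486.18651963, -114.48871932, 1717.66691778])}
side {'fx': 460.39374559918923, 'fy': 460.39374559918923, 'cx': 313.9706403383264, 'cy': 238.70789117859465, 'R': array([[-0.97464585, -0.22330316,  0.01418311],
       [-0.11933515,  0.46514682, -0.8771531 ],
       [ 0.18927383, -0.85660617, -0.48000134]]), 't': array([520.80186357, 160.74248353, 949.2992546 ])}
wrist {'fx': 338.7763577796202, 'fy': 338.7763577796202, 'cx': 316.38172625415655, 'cy': 244.16365310805676, 'R': array([[ 0.34171753, -0.93980127, -0.00164302],
       [-0.90722771, -0.33032887,  0.26042412],
       [-0.24528966, -0.0875009 , -0.96549292]]), 't': array([-574.41112151,  -29.40148794,  389.52633701])}
```

View pics/scene0.png

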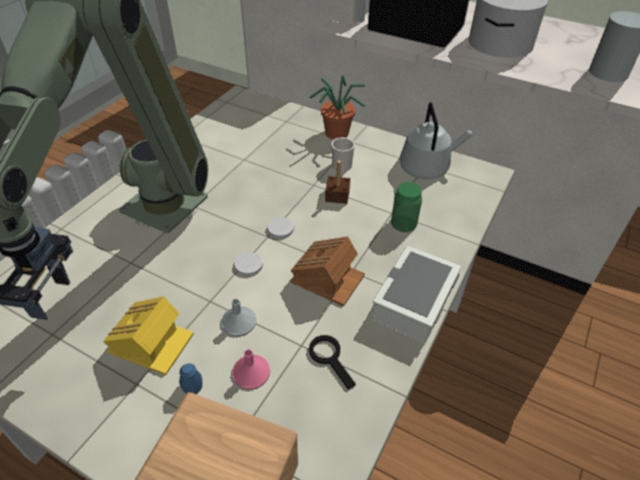

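View pics/side0.png

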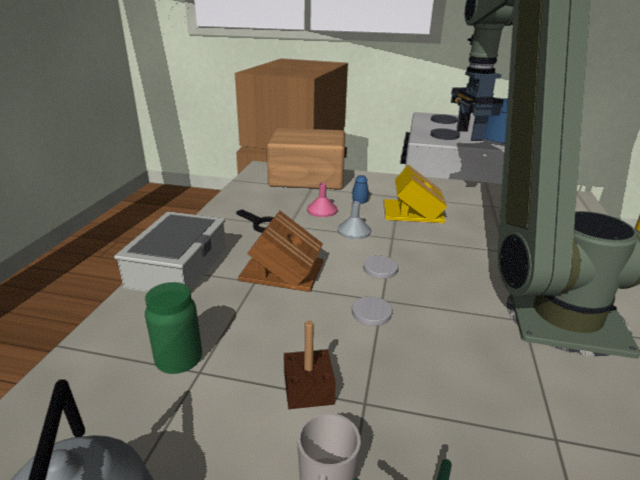

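View pics/wrist0.png

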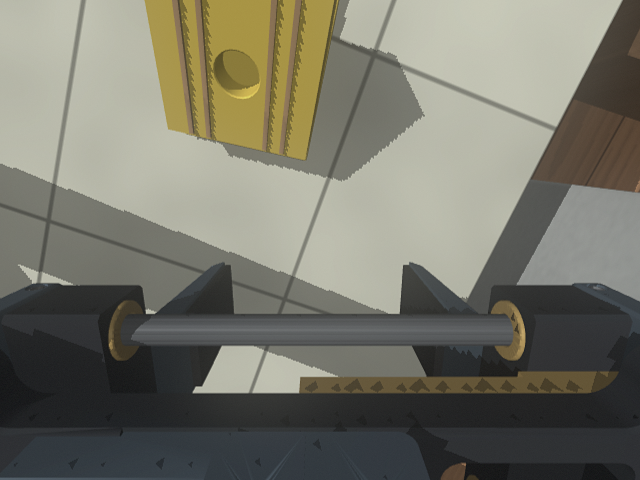

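The scene image shows the brown stand at (327,265), the steel funnel at (238,318), the dowel and block at (337,185), and pink and yellow look-alikes at (250,370) and (145,330). I'll measure these next.

```bash
cat > h.py <<'E'
import numpy as np, cv2
from workcell import state, imaging, env
from scipy.spatial.transform import Rotation as Ro
def cloud(d,c):
    v,u=np.mgrid[0:480,0:640]
    z=d.astype(float); P=np.stack([(u-c['cx'])/c['fx']*z,(v-c['cy'])/c['fy']*z,z],-1)
    W=(P-c['t'])@np.asarray(c['R'])
    W[d<=0]=np.nan
    return W
def toolR(s): return Ro.from_euler('xyz',s['ee_rot'],degrees=True)
E
python3 - <<'E'
from h import *
for n in("scene","side"):
    c=imaging.camera_info(n); d=np.load(f"pics/{n}0.npy"); p=cv2.imread(f"pics/{n}0.png")
    W=cloud(d,c); np.save(f"pics/W{n}.npy",W)
    def at(u,v): print(n,(u,v),W[v,u].round(1),p[v,u])
    if n=="scene":
        for q in [(327,250),(330,262),(238,318),(237,303),(338,165),(337,190),(406,200),(250,370),(145,315),(343,148),(281,228),(248,263),(320,345),(190,375)]: at(*q)
    else:
        for q in [(283,245),(309,325),(309,345),(354,208),(354,228),(310,390)]: at(*q)
E
```

```text
scene (327, 250) [606.4 -11.  104.6] [ 53  85 123]
scene (330, 262) [641.5 -60.5 122.3] [ 60  92 134]
scene (238, 318) [ 493.5 -278.9   38.2] [140 140 134]
scene (237, 303) [ 481.2 -260.2   71.5] [113 114 107]
scene (338, 165) [471.5 311.7 128.6] [50 70 92]
scene (337, 190) [482.1 290.7  46.4] [36 52 83]
scene (406, 200) [720.9 263.8 125.6] [52 78 45]
scene (250, 370) [ 603.7 -387.3   34.6] [112  94 159]
scene (145, 315) [ 332.4 -422.8  112.5] [ 54 145 169]
scene (343, 148) [395.5 502.6  49.6] [106 112 116]
scene (281, 228) [397.   83.    9.7] [188 189 188]
scene (248, 263) [394.1 -91.8  14.8] [189 189 189]
scene (320, 345) [ 7.036e+02 -2.244e+02 -1.000e-01] [171 188 190]
scene (190, 375) [ 507.6 -481.8   71.4] [104  81  57]
side (283, 245) [599.   23.9  98.9] [ 61  94 128]
side (309, 325) [470.3 322.1 141.7] [ 96 138 180]
side (309, 345) [470.2 321.1 101.5] [ 84 120 159]
side (354, 208) [ 484.6 -253.9   75.6] [142 140 133]
side (354, 228) [ 479.2 -237.1   24.9] [187 184 177]
side (310, 390) [nan nan nan] [18 34 61]
```

```bash
python3 - <<'E'
import cv2
a=cv2.imread("pics/scene0.png")[210:350,190:380]; b=cv2.imread("pics/side0.png")[190:420,220:400]
cv2.imwrite("pics/za.png",cv2.resize(a,None,fx=4,fy=4)); cv2.imwrite("pics/zb.png",cv2.resize(b,None,fx=2.6,fy=2.6))
E
```

```text
(no output)
```

View pics/za.png

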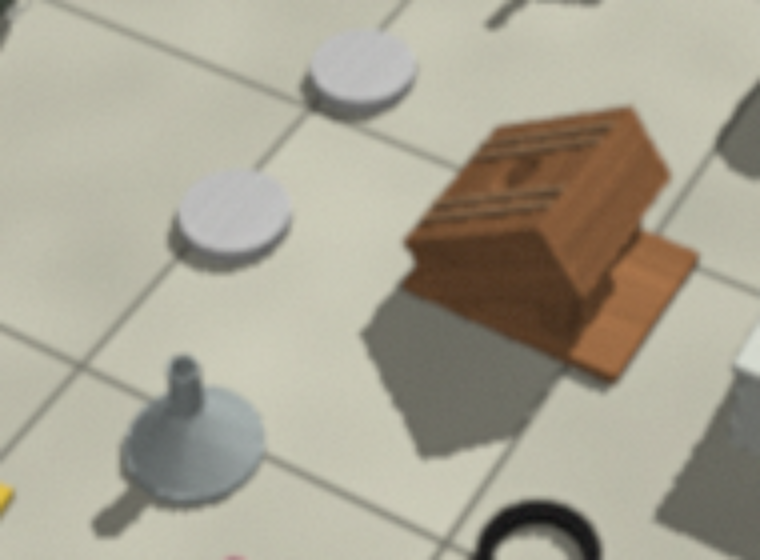

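View pics/zb.png

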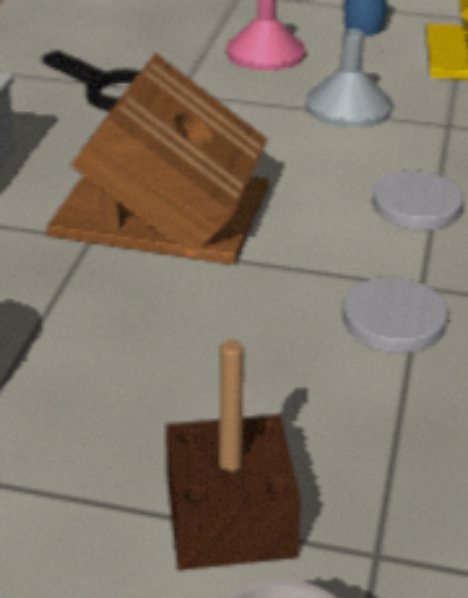

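```bash
python3 - <<'E'
from h import *
def planefit(P):
    m=P.mean(0); n=np.linalg.svd(P-m,full_matrices=False)[2][2]; return m,n*np.sign(n[2])
rng=np.random.default_rng(0)
for n in("scene","side"):
    W=np.load(f"pics/W{n}.npy").reshape(-1,3)
    sel=(abs(W[:,0]-600)<130)&(abs(W[:,1]+20)<130)&(W[:,2]>40)&(W[:,2]<150)
    P=W[sel]; best=0
    for _ in range(800):
        q=P[rng.choice(len(P),3,False)]; m,nn=planefit(q)
        if not 0.75<nn[2]<0.88: continue
        k=abs((P-m)@nn)<1.8
        if k.sum()>best: best=k.sum(); K=k
    for _ in range(3):
        m,nn=planefit(P[K]); K=abs((P-m)@nn)<2.5
    print(n,len(P),K.sum(),m.round(1),nn.round(4),'tilt',np.degrees(np.arccos(nn[2])),'yaw',np.degrees(np.arctan2(-nn[1],-nn[0])))
    yaw=np.arctan2(-nn[1],-nn[0])
    R=Ro.from_euler('xyz',[0,0,yaw]).as_matrix()@Ro.from_euler('y',-35,degrees=True).as_matrix()
    Q=(P[K]-m)@R
    print('ext x',np.percentile(Q[:,0],[0,1,2,50,98,99,100]).round(1),'y',np.percentile(Q[:,1],[0,1,2,98,99,100]).round(1))
    # extents by trimmed edges: median edge per slice
    e=[];f=[]
    for y in range(-50,50,4):
        s=Q[abs(Q[:,1]-y)<3]; 
        if len(s)>5: e.append((s[:,0].min(),s[:,0].max()))
    for x in range(-50,50,4):
        s=Q[abs(Q[:,0]-x)<3]
        if len(s)>5: f.append((s[:,1].min(),s[:,1].max()))
    e=np.median(e,0);f=np.median(f,0); print(e,f,e[1]-e[0],f[1]-f[0])
    cen=m+R@np.array([e.mean(),f.mean(),0]); print('face centre',cen.round(1))
    # dowel
    D=W[(np.hypot(W[:,0]-470,W[:,1]-314)<22)&(W[:,2]>60)&(W[:,2]<150)]
    print('dowel',len(D),D.mean(0).round(1),D.max(0).round(1), [D[abs(D[:,2]-z)<12].mean(0).round(1) for z in (75,95,115,130)])
    cam=-imaging.camera_info(n)['R'].T@imaging.camera_info(n)['t']; print('cam',cam.round(0))
    # funnel
    F=W[(np.hypot(W[:,0]-482,W[:,1]+258)<75)&(W[:,2]>2)&(W[:,2]<110)]
    r=F[F[:,2]<30]; 
    from scipy.optimize import least_squares
    S=F[(F[:,2]>10)&(F[:,2]<43)]
    fun=lambda p: np.hypot(S[:,0]-p[0],S[:,1]-p[1])-(46-(S[:,2]-8)*35/37)
    o=least_squares(fun,[482,-258],loss='soft_l1'); print('funnel',len(S),o.x.round(1),np.abs(o.fun).mean())
    S2=F[(F[:,2]>50)&(F[:,2]<82)]
    o=least_squares(lambda p: np.hypot(S2[:,0]-p[0],S2[:,1]-p[1])-11,o.x,loss='soft_l1'); print('spout',len(S2),o.x.round(1),F[:,2].max())
    o=least_squares(lambda p: np.hypot(D[:,0]-p[0],D[:,1]-p[1])-7,[470,312],loss='soft_l1'); print('dowel c',o.x.round(1))
    B=W[(np.hypot(W[:,0]-470,W[:,1]-314)<52)&(abs(W[:,2]-50)<3)]; print('blocktop',len(B),B.min(0).round(1),B.max(0).round(1))
E
```

```text
scene 2186 803 [590.8 -24.7  92.7] [-0.5723  0.0059  0.82  ] tilt 34.91420047245064 yaw -0.5922696206091997
ext x [-72.6 -68.9 -67.2   1.1  61.   62.2  65.1] y [-64.8 -63.2 -61.5  66.1  67.4  70.7]
[-68.80249807  60.30276093] [-61.59193702  66.80310691] 129.10525899389603 128.39504393596124
face centre [587.4 -22.1  90.3]
dowel 97 [474.4 311.2 102.2] [480.9 320.1 144.1] [array([474.9, 311.1,  74.5]), array([474.9, 311.4,  94.1]), array([474.3, 310. , 114.9]), array([474.3, 311.7, 131.8])]
cam [1056. -893. 1135.]
funnel 575 [ 481.8 -265.7] 2.6414929811074948
spout 96 [ 482.9 -266.6] 88.54164241033978
dowel c [472.7 315.1]
blocktop 217 [426.4 264.   47. ] [516.7 360.8  53. ]
side 3005 1548 [588.6 -13.9  91.9] [-0.5747  0.0087  0.8183] tilt 35.08076565932165 yaw -0.8648674088935202
ext x [-65.8 -64.3 -63.3   0.   62.4  63.5  64.7] y [-73.8 -70.5 -69.3  59.1  59.7  61.8]
[-64.99445062  63.83353775] [-70.43757317  59.80936747] 128.82798837036754 130.24694064201134
face centre [588.  -19.2  91.6]
dowel 393 [471.9 320.6 105.2] [479.2 324.6 142.9] [array([471.7, 320.9,  75.5]), array([471.7, 321.1,  95.5]), array([472. , 321. , 114.6]), array([472.2, 320. , 132.2])]
cam [347. 855. 589.]
funnel 420 [ 484.6 -266.2] 1.941364698238599
spout 92 [ 483.9 -266.4] 87.82154324698037
dowel c [472.9 315.7]
blocktop 1363 [425.3 268.9  47. ] [519.2 362.1  53. ]
```

```bash
cat >> h.py <<'E'
yaw=np.radians(-0.7)
RS=(Ro.from_euler('z',yaw)*Ro.from_euler('y',-35,degrees=True)).as_matrix()  # stand axes
CS=np.array([587.7,-20.5,90.7])
DN=np.array([[0,0,1.],[-1,0,0],[0,-1,0]])  # tool down, jaw along +x
TL=np.stack([-RS[:,1],-RS[:,2],RS[:,0]],1)  # tilted: y=-stand z, z=stand x
def tgt(pos,R,quiet=False):
    s=state(); T=toolR(s).as_matrix(); d=T.T@(np.array(pos)-s['ee_pos'])/10
    w=Ro.from_matrix(T.T@R).as_rotvec(degrees=True)
    print('t',s['time_s'],'pos',s['ee_pos'].round(2),'F',s['force'].round(2),'w',round(s['gripper_width'],2),'| delta',d.round(3),'twist',w.round(2))
E
python3 -c "
from h import *
tgt([473,315.4,210],DN)"
```

```text
t 0.15 pos [ 195.84 -540.24  213.3 ] F [0.52 0.53 0.58] w 91.28 | delta [-55.22    0.425 -70.993] twist [ 7.000e-02 -7.007e+01 -5.000e-02]
```

```bash
python3 -m pendant '[{"delta_pos":[-55.2,0.3,-71],"twist":[0,-70,0],"grip":100},{"delta_pos":[-55.2,0.3,-71],"twist":[0,-70,0],"grip":100},{"delta_pos":[-55.2,0.3,-71],"twist":[0,-70,0],"grip":100},{"delta_pos":[-55.2,0.3,-71],"twist":[0,-70,0],"grip":100},{"delta_pos":[-55.2,0.3,-71],"twist":[0,-70,0],"grip":100}]' 40
python3 -c "
from h import *
tgt([473,315.4,210],DN)"
```

```text
time_s: 0.65
ee_pos: [273.0, -300.7, 212.9]
ee_rot: [-90.0, 0.0, -116.8]
force: [0.9, -0.2, 0.3]
gripper_width: 91.3
t 0.65 pos [ 273.01 -300.75  212.9 ] F [ 0.91 -0.24  0.25] w 91.25 | delta [-64.013   0.311  -9.937] twist [-0.000e+00 -2.681e+01 -2.000e-02]
```

```bash
python3 -m pendant '[{"delta_pos":[-64,0.3,-9.9],"twist":[0,-26.8,0],"grip":100},{"delta_pos":[-64,0.3,-9.9],"twist":[0,-26.8,0],"grip":100},{"delta_pos":[-64,0.3,-9.9],"twist":[0,-26.8,0],"grip":100},{"delta_pos":[-64,0.3,-9.9],"twist":[0,-26.8,0],"grip":100},{"delta_pos":[-64,0.3,-9.9],"twist":[0,-26.8,0],"grip":100}]'
python3 -c "
from h import *
tgt([473,315.4,210],DN)"
```

```text
time_s: 1.15
ee_pos: [351.5, -63.5, 212.1]
ee_rot: [-89.9, -0.0, -90.3]
force: [1.3, -0.5, -0.2]
gripper_width: 91.3
t 1.15 pos [351.53 -63.47 212.09] F [ 1.31 -0.53 -0.21] w 91.3 | delta [-37.951   0.206  11.945] twist [-0.05 -0.3   0.02]
```

```bash
python3 -m pendant '[{"delta_pos":[-37.95,0.2,11.95],"twist":[0,-0.3,0],"grip":100},{"delta_pos":[-37.95,0.2,11.95],"twist":[0,-0.3,0],"grip":100},{"delta_pos":[-37.95,0.2,11.95],"twist":[0,-0.3,0],"grip":100},{"delta_pos":[-37.95,0.2,11.95],"twist":[0,-0.3,0],"grip":100},{"delta_pos":[-37.95,0.2,11.95],"twist":[0,-0.3,0],"grip":100}]'
python3 -c "
from h import *
tgt([473,315.4,210],DN)"
```

```text
time_s: 1.65
ee_pos: [427.8, 174.9, 210.6]
ee_rot: [-90.0, -0.0, -90.0]
force: [1.1, -0.4, -0.4]
gripper_width: 91.3
t 1.65 pos [427.84 174.86 210.6 ] F [ 1.14 -0.4  -0.41] w 91.28 | delta [-14.051   0.055   4.527] twist [-0.01  0.05  0.02]
```

```bash
python3 -m pendant '[{"delta_pos":[-14.05,0,4.52],"twist":[0,0,0],"grip":50},{"delta_pos":[-14.05,0,4.52],"twist":[0,0,0],"grip":50},{"delta_pos":[-14.05,0,4.52],"twist":[0,0,0],"grip":50},{"delta_pos":[-14.05,0,4.52],"twist":[0,0,0],"grip":50},{"delta_pos":[-14.05,0,4.52],"twist":[0,0,0],"grip":50}]'
python3 - <<'E'
from h import *
tgt([472.8,315.4,96],DN)
c=imaging.camera_info("wrist");p,d=imaging.grab_frame("wrist"); cv2.imwrite("pics/w1.png",p[:,:,::-1])
print((-c['R'].T@c['t']).round(0)); np.save("pics/Ww1.npy",cloud(d,c))
X=c['R']@np.array([472.8,315.4,140])+c['t']; print(X[0]/X[2]*c['fx']+c['cx'],X[1]/X[2]*c['fy']+c['cy'])
E
```

```text
time_s: 2.15
ee_pos: [472.6, 313.5, 209.7]
ee_rot: [-90.1, -0.1, -89.9]
force: [0.0, -0.4, -0.0]
gripper_width: 53.7
t 2.15 pos [472.58 313.53 209.67] F [ 0.03 -0.36 -0.05] w 53.72 | delta [-0.206 11.366  0.042] twist [0.1 0.1 0.1]
[473. 387. 379.]
316.4109145438732 253.23053711376159
```

View pics/w1.png

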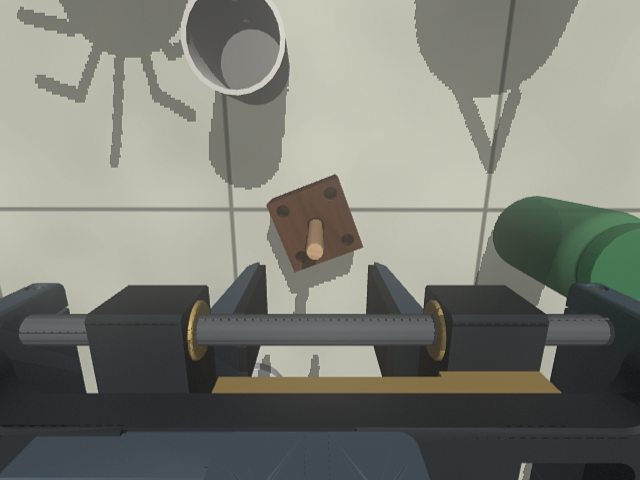

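The wrist view shows the dowel top at (314,250), against a prediction of (316,253). That agrees, so I'll descend and grip.

```bash
python3 -m pendant '[{"delta_pos":[0,4,0],"twist":[0,0,0],"grip":50},{"delta_pos":[-0.05,8,0],"twist":[0,0,0],"grip":50},{"delta_pos":[-0.05,11.3,0],"twist":[0,0,0],"grip":50},{"delta_pos":[-0.05,11.3,0],"twist":[0,0,0],"grip":50},{"delta_pos":[-0.05,11.3,0],"twist":[0,0,0],"grip":0}]' 50
python3 -m pendant '[{"delta_pos":[0,0,0],"twist":[0,0,0],"grip":0},{"delta_pos":[0,0,0],"twist":[0,0,0],"grip":0},{"delta_pos":[0,0,0],"twist":[0,0,0],"grip":0},{"delta_pos":[0,0,0],"twist":[0,0,0],"grip":0},{"delta_pos":[0,0,0],"twist":[0,0,0],"grip":0}]' 50
python3 -c "
from h import *
tgt([472.8,315.4,96],DN)"
```

```text
time_s: 2.7
ee_pos: [473.2, 312.7, 98.5]
ee_rot: [-90.0, -0.0, -90.1]
force: [0.4, -0.7, 0.5]
gripper_width: 40.6
time_s: 3.2
ee_pos: [472.7, 314.0, 99.0]
ee_rot: [-90.0, 0.1, -90.0]
force: [-2.4, -0.1, 6.5]
gripper_width: 12.8
t 3.2 pos [472.71 314.05  99.  ] F [-2.37 -0.13  6.49] w 12.84 | delta [-0.135  0.3    0.009] twist [ 0.   -0.01 -0.05]
```

```bash
python3 -m pendant '[{"delta_pos":[0,-2,0],"twist":[0,0,0],"grip":0},{"delta_pos":[0,-5,0],"twist":[0,0,0],"grip":0},{"delta_pos":[0,-9,0],"twist":[0,0,0],"grip":0},{"delta_pos":[0,-12,0],"twist":[0,0,0],"grip":0},{"delta_pos":[0,-12,0],"twist":[0,0,0],"grip":0}]' 50
python3 - <<'E'
from h import *
# target above well: TCP such that foot 40mm above face
tgt(CS+RS[:,2]*(40+89),TL)
for n in("side","wrist"):
    p,d=imaging.grab_frame(n); cv2.imwrite(f"pics/{n}2.png",p[:,:,::-1])
E
```

```text
time_s: 3.7
ee_pos: [475.3, 315.2, 222.9]
ee_rot: [-89.5, 0.3, -90.0]
force: [0.1, 0.6, 0.5]
gripper_width: 12.9
t 3.7 pos [475.34 315.2  222.93] F [0.11 0.55 0.47] w 12.88 | delta [33.494  2.505  3.808] twist [34.48  0.59 -0.53]
```

View pics/side2.png

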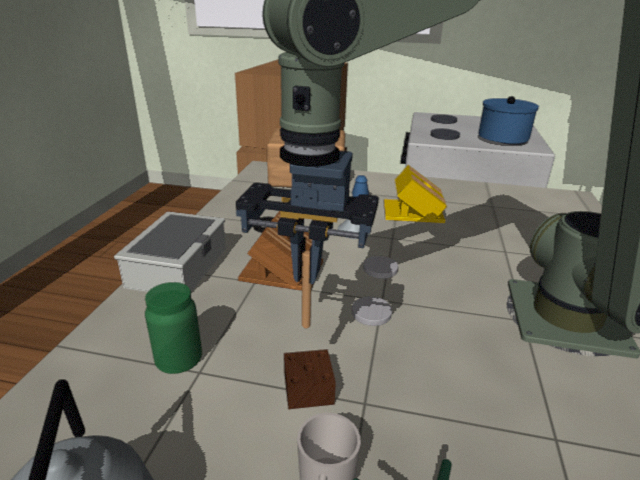

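View pics/wrist2.png

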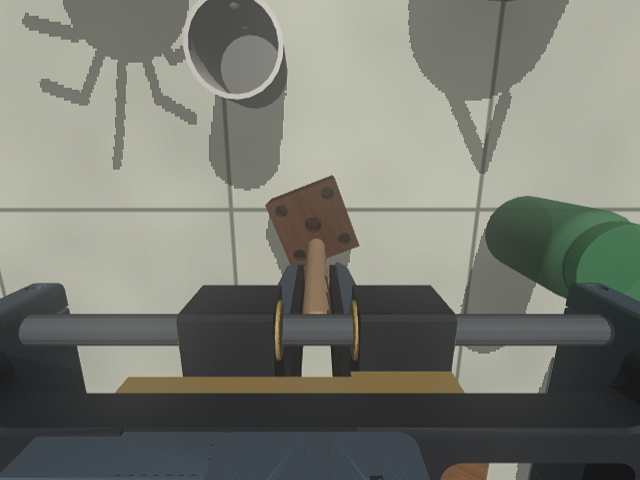

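```bash
cat >> h.py <<'E'
def dowel_in_tool(n='side',name=None):
    from scipy.optimize import least_squares
    s=state(); c=imaging.camera_info(n); p,d=imaging.grab_frame(n)
    if name: cv2.imwrite(f"pics/{name}.png",p[:,:,::-1])
    T=toolR(s).as_matrix(); Q=(cloud(d,c).reshape(-1,3)-s['ee_pos'])@T
    K=Q[(abs(Q[:,0])<25)&(abs(Q[:,2])<25)&(Q[:,1]>8)&(Q[:,1]<110)]
    def f(q):
        a=np.hypot(K[:,0]-q[0]-q[2]*K[:,1]/100,K[:,2]-q[1]-q[3]*K[:,1]/100)-7; return a
    o=least_squares(f,[0,0,0,0],loss='soft_l1')
    print(n,'pts',len(K),'axis at TCP x,z',o.x[:2].round(2),'slope mm/100',o.x[2:].round(2),'res',np.abs(o.fun).mean().round(2),'ymax',np.sort(K[:,1])[-5:].round(1))
E
python3 -c "
from h import *
dowel_in_tool('side');dowel_in_tool('scene');dowel_in_tool('wrist')
tgt(CS+RS[:,2]*(40+89),TL)
"
```

```text
side pts 409 axis at TCP x,z [-1.97  1.55] slope mm/100 [ 0.75 -0.33] res 0.55 ymax [84.8 85.1 85.2 85.5 87.1]
scene pts 93 axis at TCP x,z [-0.45  1.44] slope mm/100 [-0.49 -0.32] res 1.85 ymax [84.4 84.4 85.7 86.7 86.7]
wrist pts 692 axis at TCP x,z [-1.8   0.27] slope mm/100 [ 0.16 -0.51] res 0.14 ymax [86.9 87.3 87.4 87.7 88. ]
t 3.95 pos [472.2  313.15 216.  ] F [ 0.69 -0.41 -0.31] w 13.11 | delta [33.271  2.014  4.155] twist [35.16  0.72 -0.11]
```

```bash
python3 -m pendant '[{"delta_pos":[5,0,0.5],"twist":[7,0,0],"grip":0},{"delta_pos":[10,0,1.5],"twist":[14,0.7,0],"grip":0},{"delta_pos":[15,0.5,2.5],"twist":[21,0.7,0],"grip":0},{"delta_pos":[20,1,3.5],"twist":[28,0.7,0],"grip":0},{"delta_pos":[25,1.5,4.1],"twist":[35,0.7,0],"grip":0}]'
python3 - <<'E'
from h import *
tgt(CS+RS[:,2]*(40+88)+TL@[1.7,0,-.6],TL)
E
```

```text
time_s: 4.45
ee_pos: [512.9, 66.8, 202.7]
ee_rot: [-54.8, 0.2, -90.5]
force: [1.1, -0.4, 0.1]
gripper_width: 13.3
t 4.45 pos [512.95  66.79 202.65] F [ 1.12 -0.39  0.05] w 13.34 | delta [ 8.809  0.684 -0.279] twist [-0.25  0.04 -0.22]
```

```bash
python3 -m pendant '[{"delta_pos":[4,0.2,-0.1],"twist":[0,0,0],"grip":0},{"delta_pos":[7,0.5,-0.2],"twist":[0,0,-0.1],"grip":0},{"delta_pos":[8.8,0.6,-0.3],"twist":[0,0,-0.2],"grip":0},{"delta_pos":[8.8,0.6,-0.3],"twist":[0,0,-0.2],"grip":0},{"delta_pos":[8.8,0.6,-0.3],"twist":[0,0,-0.2],"grip":0}]'
python3 - <<'E'
from h import *
dowel_in_tool('side','side3');dowel_in_tool('wrist','wrist3')
tgt(CS+RS[:,2]*(40+88)+TL@[1.7,0,-.6],TL)
p,d=imaging.grab_frame('scene'); cv2.imwrite("pics/scene3.png",cv2.resize(p[150:350,220:440,::-1],None,fx=3,fy=3))
p=cv2.imread("pics/side3.png"); cv2.imwrite("pics/side3.png",cv2.resize(p[150:320,200:380],None,fx=4,fy=3.5))
E
```

```text
time_s: 4.95
ee_pos: [512.8, -20.4, 195.0]
ee_rot: [-55.1, 0.1, -90.9]
force: [0.7, 0.5, -0.2]
gripper_width: 13.4
side pts 207 axis at TCP x,z [-1.82  2.47] slope mm/100 [ 0.04 -0.59] res 0.95 ymax [85.3 85.9 86.  86.5 87.1]
wrist pts 693 axis at TCP x,z [-1.89 -0.6 ] slope mm/100 [ 0.12 -0.52] res 0.14 ymax [86.6 86.8 86.8 86.9 87.5]
t 5.05 pos [513.2  -19.34 195.57] F [ 0.   -0.24 -0.59] w 13.05 | delta [0.195 0.064 0.028] twist [ 0.07 -0.04 -0.03]
```

View pics/wrist3.png

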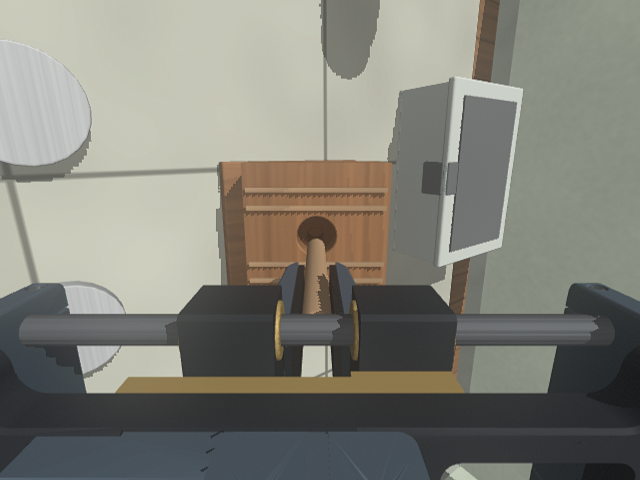

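View pics/side3.png

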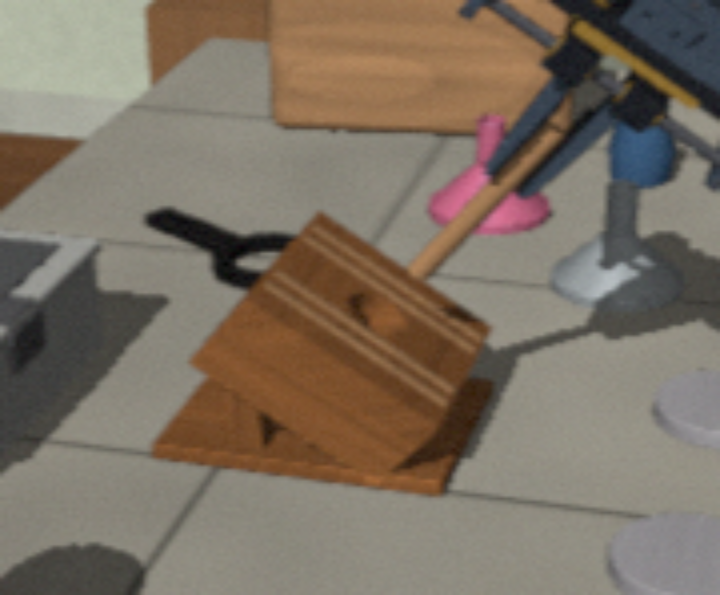

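View pics/scene3.png

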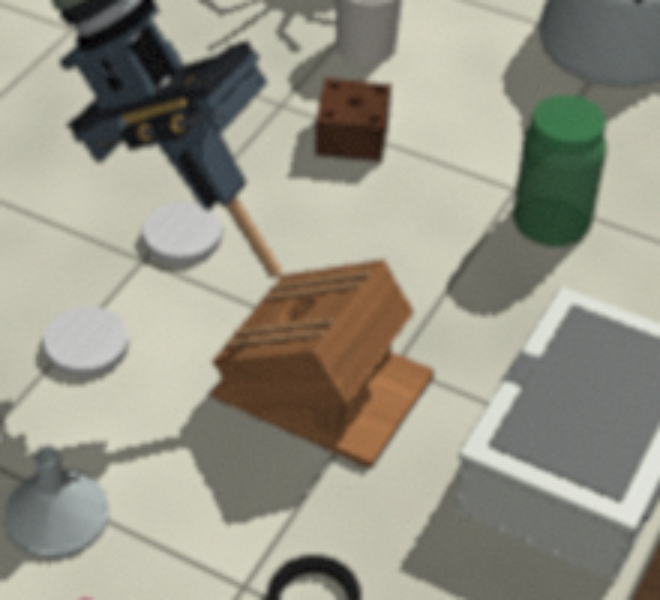

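```bash
python3 - <<'E'
from h import *
tgt(CS+RS[:,2]*(40+88)+TL@[1.9,0,-.3],TL)
c=imaging.camera_info("wrist"); p,d=imaging.grab_frame("wrist")
W=(cloud(d,c)-CS)@RS
def rect(z,half,s):
    g=np.arange(-half,half,1/s); X,Y=np.meshgrid(g,g,indexing='xy') # cols = x up slope, rows = y
    P=np.stack([X,Y,np.full_like(X,z)],-1)@RS.T+CS
    q=P@c['R'].T+c['t']; return (q[...,0]/q[...,2]*c['fx']+c['cx']).astype(np.float32),(q[...,1]/q[...,2]*c['fy']+c['cy']).astype(np.float32)
a=cv2.remap(p,*rect(0,70,4),cv2.INTER_LINEAR)
for v in (-65,0,65):
    k=int((v+70)*4); a[k,:]=(255,0,0); a[:,k]=(255,0,0)
cv2.circle(a,(280,280),72,(0,255,0),1)
cv2.imwrite("pics/rect.png",a[:,:,::-1])
m=(abs(W[...,0])<60)&(abs(W[...,1])<60)&(abs(W[...,2])<12)
f=W[m]; n=(abs(f[:,1]+10)<0); 
flat=f[(abs(abs(f[:,1])-34)<4)|(abs(f[:,1])>48)]; print('face z',np.median(flat[:,2]),len(flat))
b=np.linalg.lstsq(np.c_[flat[:,:2],np.ones(len(flat))],flat[:,2],rcond=None)[0]; print('slopes deg',np.degrees(b[:2]),b[2])
w=W[(np.hypot(W[...,0],W[...,1])<20)&(W[...,2]<-4)]
print('well',len(w),w.min(0),w.max(0)); h=w[w[:,2]<-18]; print(len(h), np.percentile(h,[0,50,100],axis=0) if len(h) else '')
E
```

```text
t 5.1 pos [513.32 -19.07 195.74] F [0.21 0.58 0.21] w 13.33 | delta [0.242 0.071 0.039] twist [ 0.05 -0.01 -0.05]
face z -0.7863273610344018 3666
slopes deg [ 0.0026659  -0.06655477] -0.7361917282283128
well 875 [ -19.28196332  -15.42791324 -102.6570498 ] [15.75622938 13.90285774 -4.32174619]
787 [[ -19.28196332  -15.37932506 -102.6570498 ]
 [  -2.67407829   -1.04639622  -22.95345517]
 [  15.75622938   13.90285774  -18.16503027]]
```

View pics/rect.png

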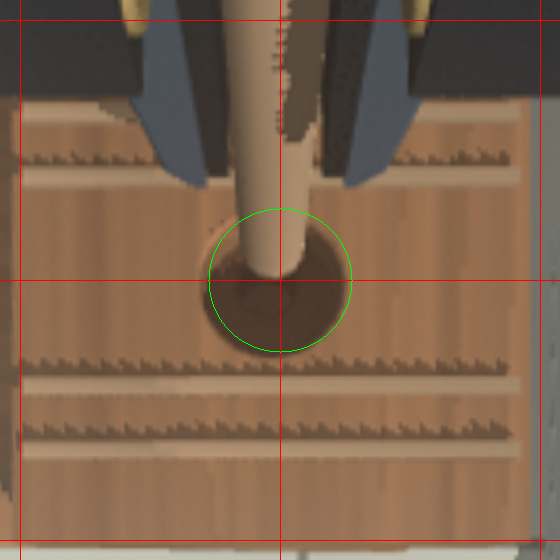

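```bash
cat >> h.py <<'E'
CS=CS+RS@np.array([-1.0,1.0,-.75])
def rectpic(p,c,z,half,s):
    g=np.arange(-half,half,1/s); X,Y=np.meshgrid(g,g,indexing='xy')
    P=np.stack([X,Y,np.full_like(X,z)],-1)@RS.T+CS
    q=P@c['R'].T+c['t']
    return cv2.remap(p,(q[...,0]/q[...,2]*c['fx']+c['cx']).astype(np.float32),(q[...,1]/q[...,2]*c['fy']+c['cy']).astype(np.float32),cv2.INTER_CUBIC)
E
python3 - <<'E'
from h import *
c=imaging.camera_info("wrist"); ims=[];ds=[]
for i in range(3):
    p,d=imaging.grab_frame("wrist"); ims.append(p.astype(np.float32)); ds.append(d)
p=np.mean(ims,0); d=np.median(ds,0)
a=rectpic(p,c,-22,22,13); g=a.mean(-1); 
print(np.percentile(g[200:450,200:350],[1,50,99]))
o=np.clip((a-25)*3.0,0,255).astype(np.uint8)
for v in (-18,-6,0,6,18):
    k=int((v+22)*13); o[k,::6]=255; o[::6,k]=255
cv2.imwrite("pics/rf.png",o[:,:,::-1])
D=(cloud(d,c)-CS)@RS
zz=rectpic(D[...,2].astype(np.float32),c,-22,14,.5); print(zz.round(0).astype(int)[:, :])
E
```

```text
[49.25758778 59.87782669 61.94291401]
[[-20 -23 -27  58  56  59  61  62  60  58  53  -1 -22 -18]
 [-22 -23 -22  -4  50  55  55  56  54  52  51 -27 -21 -22]
 [-22 -22 -23 -33  50  49  49  49  48  52 -26 -22 -22 -22]
 [-22 -22 -24 -34 -41 -12  41  41  -5 -28 -23 -23 -22 -22]
 [-21 -22 -27 -42 -49 -52 -53 -51 -47 -36 -22 -22 -22 -22]
 [-22 -22 -28 -51 -52 -51 -52 -52 -52 -44 -21 -22 -22 -22]
 [-22 -21 -28 -52 -52 -52 -53 -52 -52 -34 -22 -22 -22 -22]
 [-22 -22 -22 -30 -53 -53 -52 -53 -55 -20 -22 -23 -22 -23]
 [-22 -23 -22 -22 -21 -54 -54 -20 -22 -22 -22 -22 -23 -22]
 [-22 -22 -23 -22 -22 -22 -22 -22 -22 -21 -24 -23 -22 -22]
 [-22 -22 -22 -22 -23 -23 -22 -22 -22 -21 -21 -22 -21 -23]
 [-20 -22 -22 -21 -23 -22 -22 -22 -22 -22 -23 -23 -22  -1]
 [  0 -21 -22 -22 -23 -22 -23 -22 -22 -22 -23 -22   0   0]
 [ -1   0   2 -21 -19 -22 -23 -22 -23 -18  -2   1   0   0]]
```

View pics/rf.png

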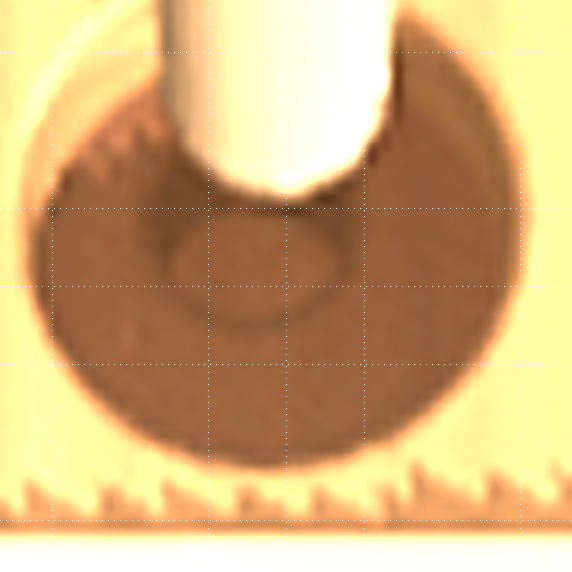

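```bash
python3 - <<'E'
from h import *
from scipy.optimize import least_squares
c=imaging.camera_info("wrist"); ds=[]
for i in range(3): ds.append(imaging.grab_frame("wrist")[1])
d=np.median(ds,0); D=((cloud(d,c)-CS)@RS).reshape(-1,3)
k=(np.hypot(D[:,0],D[:,1])<18)
b=D[k&(D[:,2]<-49)&(D[:,2]>-56)]; print('bottom',len(b),b.min(0).round(1),b.max(0).round(1),np.median(b[:,2]))
w=D[k&(D[:,2]<-27)&(D[:,2]>-47)]; print('wall pts',len(w)); print(w[::max(1,len(w)//25)].round(1))
o=least_squares(lambda q:np.hypot(w[:,0]-q[0],w[:,1]-q[1])-7.75,[-2,-4],loss='soft_l1'); print(o.x)
wl=D[(D[:,2]<-4)&(D[:,2]>-19)&(np.hypot(D[:,0],D[:,1])<21)]
o=least_squares(lambda q:np.hypot(wl[:,0]-q[0],wl[:,1]-q[1])-18,[0,0],loss='soft_l1'); print('well',len(wl),o.x)
fl=D[k&(abs(D[:,2]+22.3)<1.5)]
# floor points nearest hole: largest empty circle
g=[(np.sum(np.hypot(fl[:,0]-x,fl[:,1]-y)<8.5),x,y) for x in np.arange(-6,6.1,.5) for y in np.arange(-8,6.1,.5)]
print(sorted(g)[:8], np.median(fl[:,2]))
E
```

```text
bottom 93 [ -9.8 -13.2 -53.1] [  4.   -4.8 -49.4] -52.06018901668729
wall pts 47
[[-10.3  -6.  -33.6]
 [ -9.6  -8.5 -44.2]
 [  4.9  -7.6 -40.2]
 [-10.3  -6.7 -32. ]
 [ -9.6  -9.2 -42.4]
 [  3.9  -9.8 -45.1]
 [  4.9  -7.9 -37.2]
 [-10.2  -6.9 -28.6]
 [ -9.5  -9.2 -38. ]
 [ -8.6 -10.5 -43.5]
 [  2.9 -11.3 -46.7]
 [  3.9 -10.  -41.2]
 [  4.8  -7.9 -32.7]
 [ -9.3  -9.3 -34.2]
 [ -8.5 -10.7 -39.7]
 [ -7.5 -11.7 -44. ]
 [ -6.6 -12.4 -46.6]
 [  1.9 -12.1 -45.6]
 [  2.9 -11.4 -42.8]
 [  3.9 -10.2 -37.9]
 [  4.8  -8.2 -29.9]
 [ -9.3  -9.7 -31.4]
 [ -8.4 -10.6 -35. ]
 [ -7.4 -11.6 -39.4]
 [ -6.5 -12.4 -42.4]
 [ -5.4 -12.6 -43.2]
 [ -4.4 -13.4 -46.3]
 [ -3.4 -13.3 -46.1]
 [ -2.3 -13.3 -46.2]
 [ -1.3 -13.4 -46.6]
 [ -0.2 -13.3 -46.1]
 [  0.8 -12.5 -43. ]
 [  1.8 -11.7 -39.7]
 [  2.8 -11.2 -37.7]
 [  3.8 -10.3 -34.1]
 [ -9.2  -9.8 -27.7]
 [ -8.3 -11.  -32.7]
 [ -7.4 -11.9 -36.4]
 [ -6.4 -12.2 -37.6]
 [ -5.4 -13.1 -41.1]
 [ -4.4 -13.1 -40.9]
 [  2.8 -11.6 -35.1]
 [  3.8 -10.  -28.7]
 [ -8.2 -11.  -28.7]
 [ -7.3 -11.8 -31.8]
 [ -6.3 -12.5 -34.4]
 [ -7.2 -11.8 -27.8]]
[-2.54409914 -5.69388848]
well 111 [-1.25610413 -0.46570088]
[(np.int64(16), np.float64(-2.0), np.float64(-7.5)), (np.int64(17), np.float64(-3.0), np.float64(-7.5)), (np.int64(17), np.float64(-2.5), np.float64(-7.0)), (np.int64(17), np.float64(-2.5), np.float64(-6.5)), (np.int64(17), np.float64(-2.0), np.float64(-8.0)), (np.int64(17), np.float64(-2.0), np.float64(-7.0)), (np.int64(17), np.float64(-2.0), np.float64(-6.5)), (np.int64(18), np.float64(-3.0), np.float64(-7.0))] -22.10246670914154
```

The depth inside the well shows the hole near stand (-2.5, -5.7) mm. I'll aim the foot there and confirm it by contact.

```bash
cat >> h.py <<'E'
def foot(h,xy=(-2.5,-5.7),off=(-1.8,87.5,-1.0)):
    tgt(CS+RS@np.array([xy[0],xy[1],h])-TL@np.array(off),TL)
    s=state(); f=s['ee_pos']+toolR(s).as_matrix()@np.array(off)
    print('foot in stand',((f-CS)@RS).round(2),'F stand',(s['force']@RS).round(2))
E
python3 -c "
from h import *
foot(5)"
```

```text
t 5.45 pos [513.47 -19.64 196.16] F [-0.23  0.21 -0.42] w 13.02 | delta [ 0.646  3.722 -0.218] twist [ 0.   -0.04 -0.02]
foot in stand [-0.31  0.78 42.22] F stand [-0.43  0.21 -0.21]
```

```bash
python3 -m pendant '[{"delta_pos":[0.3,1,-0.1],"twist":[0,0,0],"grip":0},{"delta_pos":[0.65,2,-0.22],"twist":[0,0,0],"grip":0},{"delta_pos":[0.65,3,-0.22],"twist":[0,0,0],"grip":0},{"delta_pos":[0.65,3.7,-0.22],"twist":[0,0,0],"grip":0},{"delta_pos":[0.65,3.7,-0.22],"twist":[0,0,0],"grip":0}]'
python3 -c "
from h import *
foot(-18)
dowel_in_tool('wrist')
foot(-18)"
```

```text
time_s: 5.95
ee_pos: [532.9, -26.7, 163.6]
ee_rot: [-55.1, 0.1, -90.8]
force: [-0.5, -0.6, -0.5]
gripper_width: 13.1
t 5.95 pos [532.86 -26.65 163.57] F [-0.54 -0.64 -0.48] w 13.14 | delta [-0.032  2.235  0.06 ] twist [ 0.1  -0.08 -0.01]
foot in stand [-3.21 -6.01  4.35] F stand [-0.71 -0.64 -0.09]
wrist pts 2226 axis at TCP x,z [-1.76 -0.48] slope mm/100 [-0.35 -0.94] res 10.44 ymax [109.5 109.5 109.7 109.8 109.8]
t 6.0 pos [532.85 -26.66 164.07] F [-0.28  0.28  0.81] w 13.33 | delta [-0.033  2.277  0.031] twist [ 0.06 -0.08 -0.  ]
foot in stand [-2.87 -6.02  4.77] F stand [0.23 0.28 0.83]
```

Now move down into the well, stopping just past floor level, to feel for the hole.

```bash
python3 -m pendant '[{"delta_pos":[-0.03,0.8,0.03],"twist":[0,0,0],"grip":0},{"delta_pos":[-0.03,1.6,0.03],"twist":[0,0,0],"grip":0},{"delta_pos":[-0.03,2.3,0.03],"twist":[0,0,0],"grip":0},{"delta_pos":[-0.03,2.7,0.03],"twist":[0,0,0],"grip":0},{"delta_pos":[-0.03,3.0,0.03],"twist":[0,0,0],"grip":0}]'
python3 -c "
from h import *
foot(-52)"
```

```text
time_s: 6.5
ee_pos: [550.4, -26.7, 139.6]
ee_rot: [-55.0, 0.0, -90.8]
force: [0.3, 0.2, 0.6]
gripper_width: 13.1
t 6.5 pos [550.39 -26.7  139.56] F [0.29 0.19 0.64] w 13.05 | delta [-1.600e-02  2.663e+00 -1.000e-03] twist [ 0.04 -0.08  0.01]
foot in stand [ -2.53  -5.86 -25.37] F stand [0.61 0.2  0.36]
```

The foot is 3 mm below the well floor with almost no force, so it is in the hole. Continuing down.

```bash
python3 -m pendant '[{"delta_pos":[-0.02,0.6,0],"twist":[0,0,0],"grip":0},{"delta_pos":[-0.02,1.2,0],"twist":[0,0,0],"grip":0},{"delta_pos":[-0.02,1.8,0],"twist":[0,0,0],"grip":0},{"delta_pos":[-0.02,2.2,0],"twist":[0,0,0],"grip":0},{"delta_pos":[-0.02,2.4,0],"twist":[0,0,0],"grip":0}]'
python3 -c "
from h import *
foot(-52)"
python3 -m pendant '[{"delta_pos":[0,0.1,0],"twist":[0,0,0],"grip":0},{"delta_pos":[0,0.2,0],"twist":[0,0,0],"grip":0},{"delta_pos":[0,0.3,0],"twist":[0,0,0],"grip":0},{"delta_pos":[0,0.3,0],"twist":[0,0,0],"grip":0},{"delta_pos":[0,0.3,0],"twist":[0,0,0],"grip":0}]'
python3 -c "
from h import *
foot(-52)"
```

```text
time_s: 7.0
ee_pos: [564.2, -26.7, 120.0]
ee_rot: [-55.0, 0.0, -90.8]
force: [-0.1, -0.6, -0.8]
gripper_width: 13.1
t 7.0 pos [564.16 -26.7  119.99] F [-0.09 -0.64 -0.81] w 13.08 | delta [ 0.001  0.27  -0.008] twist [ 0.03 -0.09  0.01]
foot in stand [ -2.47  -5.7  -49.3 ] F stand [-0.53 -0.65 -0.61]
time_s: 7.5
ee_pos: [564.6, -26.5, 119.9]
ee_rot: [-54.9, 0.1, -90.8]
force: [-18.0, -0.1, 20.9]
gripper_width: 13.1
t 7.5 pos [564.58 -26.55 119.86] F [-17.97  -0.09  20.92] w 13.11 | delta [ 0.017  0.235 -0.035] twist [-0.1  -0.07 -0.02]
foot in stand [ -2.    -5.5  -49.65] F stand [-2.72 -0.31 27.44]
```

Solid bottom contact with 27 N along the axis. Now I'll release and retreat.

```bash
python3 -m pendant '[{"delta_pos":[0,-0.15,0],"twist":[0,0,0],"grip":0},{"delta_pos":[0,-0.2,0],"twist":[0,0,0],"grip":45},{"delta_pos":[0,-0.2,0],"twist":[0,0,0],"grip":45},{"delta_pos":[0,-0.2,0],"twist":[0,0,0],"grip":45},{"delta_pos":[0,-1.5,0],"twist":[0,0,0],"grip":45}]'
python3 -m pendant '[{"delta_pos":[0,-3,0],"twist":[0,0,0],"grip":45},{"delta_pos":[0,-6,0],"twist":[0,0,0],"grip":45},{"delta_pos":[0,-9,0],"twist":[0,0,0],"grip":45},{"delta_pos":[0,-9,0],"twist":[0,0,0],"grip":45},{"delta_pos":[0,-9,0],"twist":[0,0,0],"grip":45}]'
python3 - <<'E'
from h import *
from scipy.optimize import least_squares
for n in("wrist","side","scene"):
    c=imaging.camera_info(n);p,d=imaging.grab_frame(n); cv2.imwrite(f"pics/{n}4.png",p[:,:,::-1])
    D=((cloud(d,c)-CS)@RS).reshape(-1,3)
    K=D[(abs(D[:,0]+2)<20)&(abs(D[:,1]+6)<20)&(D[:,2]>6)&(D[:,2]<95)]
    f=lambda q:np.hypot(K[:,0]-q[0]-q[2]*K[:,2]/100,K[:,1]-q[1]-q[3]*K[:,2]/100)-7
    o=least_squares(f,[-2.5,-5.7,0,0],loss='soft_l1'); print(n,len(K),'axis at face',o.x.round(2),'res',np.abs(o.fun).mean().round(2),'top',np.sort(K[:,2])[-6:].round(1))
tgt([0,0,0],DN)
E
```

```text
time_s: 8.0
ee_pos: [557.1, -26.6, 129.0]
ee_rot: [-55.2, 0.1, -90.8]
force: [-0.6, 0.0, -0.1]
gripper_width: 40.7
time_s: 8.5
ee_pos: [505.8, -26.0, 204.3]
ee_rot: [-54.9, 0.0, -90.8]
force: [-0.2, -0.3, -0.3]
gripper_width: 41.2
wrist 622 axis at face [-4.81 -6.06 -6.58 -0.43] res 1.13 top [79.3 79.3 79.4 79.6 79.6 80.2]
side 196 axis at face [-1.06 -6.44 -7.96  0.6 ] res 1.03 top [79.1 79.2 79.4 79.5 79.7 79.7]
scene 137 axis at face [-4.6  -7.17 -4.18  1.66] res 1.67 top [78.  78.1 78.2 78.5 79.3 80.2]
t 8.65 pos [505.44 -25.92 202.58] F [ 0.12  0.46 -0.38] w 40.8 | delta [ -1.894 -12.278 -53.08 ] twist [-34.85  -0.76   0.18]
```

View pics/wrist4.png

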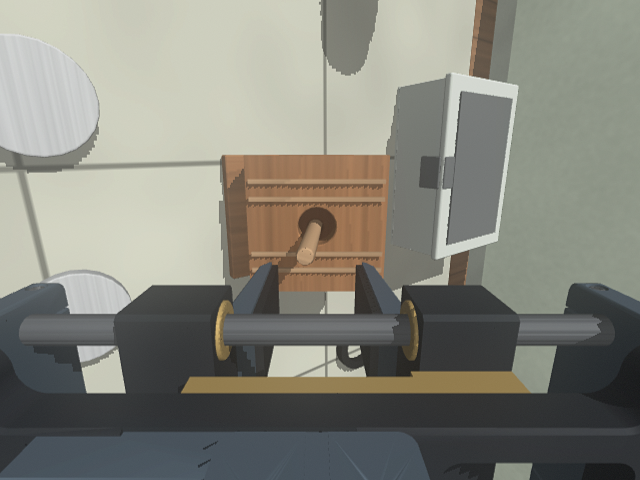

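Planted: the dowel top is about 79 mm above the face (78 expected), leaning slightly downslope by about 0.06 rad, which is allowed. In the wrist view its top is at (305,258). Next is the funnel.

```bash

python3 -c "
from h import *
tgt([483.5,-266.4,150],DN)"
```

```text
t 8.65 pos [505.44 -25.92 202.58] F [ 0.12  0.46 -0.38] w 40.8 | delta [24.081  3.227 -4.527] twist [-34.85  -0.76   0.18]
```

```bash
python3 -m pendant '[{"delta_pos":[4.5,0,0],"twist":[0,0,0],"grip":45},{"delta_pos":[9,0,-1],"twist":[-8,0,0],"grip":45},{"delta_pos":[14,0.5,-2],"twist":[-16.5,-0.7,0],"grip":45},{"delta_pos":[19,1.5,-3],"twist":[-25,-0.7,0],"grip":45},{"delta_pos":[23,3,-4.5],"twist":[-33,-0.7,0.2],"grip":45}]'
python3 -c "
from h import *
tgt([483.5,-266.4,150],DN)"
```

```text
time_s: 9.15
ee_pos: [484.4, -253.9, 156.2]
ee_rot: [-88.1, -0.1, -90.1]
force: [1.4, -0.2, 0.1]
gripper_width: 41.0
t 9.15 pos [ 484.45 -253.92  156.15] F [ 1.36 -0.17  0.13] w 41.04 | delta [ 1.248  0.614 -0.112] twist [-1.87 -0.13  0.08]
```

```bash
python3 -m pendant '[{"delta_pos":[1.25,0.6,-0.1],"twist":[-1.9,-0.1,0],"grip":45},{"delta_pos":[1.25,0.6,-0.1],"twist":[-1.9,-0.1,0],"grip":45},{"delta_pos":[1.25,0.6,-0.1],"twist":[-1.9,-0.1,0],"grip":45},{"delta_pos":[1.25,0.6,-0.1],"twist":[-1.9,-0.1,0],"grip":45},{"delta_pos":[1.25,0.6,-0.1],"twist":[-1.9,-0.1,0],"grip":45}]'
python3 - <<'E'
from h import *
from scipy.optimize import least_squares
tgt([483.5,-266.4,49],DN)
n="wrist";c=imaging.camera_info(n);p,d=imaging.grab_frame(n); cv2.imwrite(f"pics/w5.png",p[:,:,::-1])
F=cloud(d,c).reshape(-1,3); F=F[np.hypot(F[:,0]-483,F[:,1]+266)<55]
S=F[(F[:,2]>50)&(F[:,2]<84)]
o=least_squares(lambda q:np.hypot(S[:,0]-q[0],S[:,1]-q[1])-11,[483,-266],loss='soft_l1');print('spout',len(S),o.x)
S=F[(F[:,2]>11)&(F[:,2]<43)]
o=least_squares(lambda q:np.hypot(S[:,0]-q[0],S[:,1]-q[1])-(46-(S[:,2]-8)*35/37),[483,-266],loss='soft_l1');print('cone',len(S),o.x)
E
```

```text
time_s: 9.65
ee_pos: [482.1, -261.7, 150.9]
ee_rot: [-89.8, -0.0, -89.9]
force: [0.3, 0.5, 0.4]
gripper_width: 40.9
t 9.65 pos [ 482.13 -261.73  150.95] F [0.32 0.48 0.43] w 40.94 | delta [ 0.464 10.195  0.101] twist [-0.19  0.12  0.02]
spout 743 [ 482.48393842 -265.23736979]
cone 4515 [ 482.40567634 -268.6721565 ]
```

View pics/w5.png

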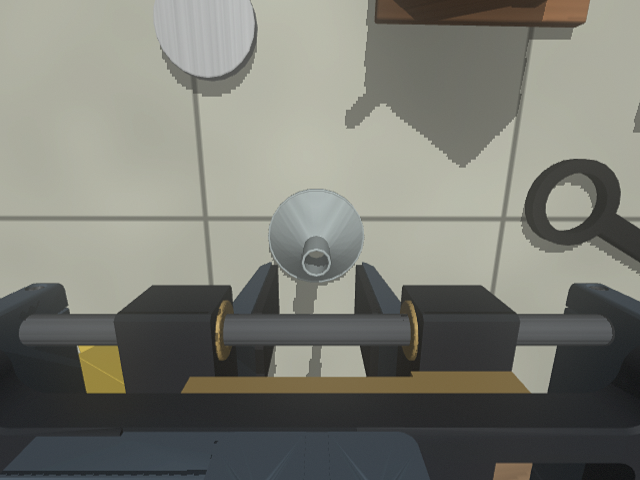

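```bash
python3 -m pendant '[{"delta_pos":[0.4,3,0.03],"twist":[0,0,0],"grip":45},{"delta_pos":[0.4,6,0.03],"twist":[0,0,0],"grip":45},{"delta_pos":[0.4,8.5,0.03],"twist":[0,0,0],"grip":45},{"delta_pos":[0.4,9.7,0.03],"twist":[0,0,0],"grip":45},{"delta_pos":[0.4,9.9,0.03],"twist":[0,0,0],"grip":45}]' 25
python3 -c "
from h import *
tgt([482.5,-266.5,50],DN)"
```

```text
time_s: 10.2
ee_pos: [482.3, -266.3, 50.3]
ee_rot: [-90.0, 0.1, -89.9]
force: [-0.5, -0.5, 0.5]
gripper_width: 41.3
t 10.2 pos [ 482.26 -266.27   50.26] F [-0.49 -0.5   0.47] w 41.29 | delta [0.023 0.026 0.024] twist [-0.01  0.07 -0.06]
```

```bash
python3 -m pendant '[{"delta_pos":[0,0,0],"twist":[0,0,0],"grip":0},{"delta_pos":[0,0,0],"twist":[0,0,0],"grip":0},{"delta_pos":[0,0,0],"twist":[0,0,0],"grip":0},{"delta_pos":[0,0,0],"twist":[0,0,0],"grip":0},{"delta_pos":[0,0,0],"twist":[0,0,0],"grip":0}]' 25
python3 -m pendant '[{"delta_pos":[0,-3,0],"twist":[0,0,0],"grip":0},{"delta_pos":[0,-7,0],"twist":[0,0,0],"grip":0},{"delta_pos":[0,-12,0],"twist":[0,0,0],"grip":0},{"delta_pos":[0,-17,0],"twist":[0,0,0],"grip":0},{"delta_pos":[0,-20,0],"twist":[0,0,0],"grip":0}]' 25
python3 -c "
from h import *
# funnel axis = tool axis, rim at tool y=+50 ; dowel top at stand (-9.9,-6.4,79)
tgt(CS+RS@np.array([-8,-6.4,105+50]),TL)"
```

```text
time_s: 10.7
ee_pos: [483.5, -267.4, 52.2]
ee_rot: [-89.8, -0.1, -90.0]
force: [-1.1, -0.2, 5.5]
gripper_width: 21.2
time_s: 11.2
ee_pos: [483.6, -267.6, 255.3]
ee_rot: [-89.6, -0.2, -90.0]
force: [0.0, -0.6, -0.8]
gripper_width: 20.9
t 11.2 pos [ 483.64 -267.65  255.29] F [ 0.04 -0.6  -0.82] w 20.92 | delta [-24.304   4.274   0.802] twist [34.58  0.77 -0.06]
```

```bash
python3 -m pendant '[{"delta_pos":[-4,0,0],"twist":[7,0,0],"grip":0},{"delta_pos":[-9,0,0],"twist":[14,0.4,0],"grip":0},{"delta_pos":[-14,0,0],"twist":[21,0.8,0],"grip":0},{"delta_pos":[-19,0.5,0.4],"twist":[28,0.8,0],"grip":0},{"delta_pos":[-23,1.5,0.8],"twist":[34.6,0.8,0],"grip":0}]' 25
python3 -m pendant '[{"delta_pos":[-0.8,0,0],"twist":[0,0,0],"grip":0},{"delta_pos":[-1,0,0],"twist":[0,0,0],"grip":0},{"delta_pos":[-1,0,0],"twist":[0,0,0],"grip":0},{"delta_pos":[-1,0,0],"twist":[0,0,0],"grip":0},{"delta_pos":[-1,0,0],"twist":[0,0,0],"grip":0}]'
cat >> h.py <<'E'
def funnel_fit(n,frame='stand',name=None,guess=(0,0,30,0,0)):
    """fit funnel pose in stand coords: rim centre, tilt (mm/100)"""
    from scipy.optimize import least_squares
    c=imaging.camera_info(n);p,d=imaging.grab_frame(n)
    if name: cv2.imwrite(f"pics/{name}.png",p[:,:,::-1])
    D=((cloud(d,c)-CS)@RS)
    sat=(p.max(-1).astype(int)-p.min(-1)); K=D[(sat<22)&np.isfinite(D[...,0])]
    g=np.array(guess,float)
    def par(q): 
        ax=np.array([q[3]/100,q[4]/100,1]); ax/=np.linalg.norm(ax); v=K-q[:3]; z=v@ax; r=np.linalg.norm(v-z[:,None]*ax,axis=1); return z,r
    for it,t in enumerate((14,9,6,4,4)):
        Kall=K; z,r=par(g); prof=lambda z:np.where(z<8,46,np.where(z<45,46-(z-8)*35/37,11))
        m=(z>-3)&(z<86)&(abs(r-prof(z))<t); K=K[m]
        def f(q):
            z,r=par(q); s=np.where((z>8)&(z<45),.73,1.); e=(r-prof(z))*s
            return np.where(z<0,np.hypot(e,z),np.where(z>85,np.hypot(e,z-85),e))
        o=least_squares(f,g,loss='soft_l1'); g=o.x; K=Kall
    print(n,'funnel rim centre in stand',g[:3].round(2),'tilt rad',(g[3:]/100).round(3),'n',m.sum(),'res',np.abs(o.fun).mean().round(2))
    return g
E
python3 - <<'E'
from h import *
tgt(CS+RS@np.array([-8,-6.4,105+50]),TL)
s=state(); q=(s['ee_pos']-CS)@RS; print('TCP stand',q.round(1))
for n in("wrist","side","scene"): funnel_fit(n,name=n+"6",guess=(q[0],q[1],q[2]-50,0,0))
E
```

```text
time_s: 11.7
ee_pos: [489.9, -35.5, 237.5]
ee_rot: [-54.8, 0.3, -90.7]
force: [1.1, 0.9, -1.3]
gripper_width: 20.8
time_s: 12.2
ee_pos: [491.5, -28.1, 236.6]
ee_rot: [-55.2, 0.2, -90.8]
force: [-0.4, -0.8, -0.8]
gripper_width: 21.1
t 12.2 pos [491.55 -28.07 236.63] F [-0.45 -0.79 -0.83] w 21.14 | delta [-0.325  2.045 -1.395] twist [ 0.25 -0.21 -0.14]
TCP stand [  6.   -9.7 175.4]
wrist funnel rim centre in stand [  5.28  -8.41 120.7 ] tilt rad [0.006 0.003] n 10558 res 0.55
side funnel rim centre in stand [  8.02  -9.04 122.34] tilt rad [0.005 0.004] n 1083 res 0.96
scene funnel rim centre in stand [  6.59  -9.27 120.84] tilt rad [ 0.131 -0.06 ] n 527 res 1.29
```

View pics/side6.png

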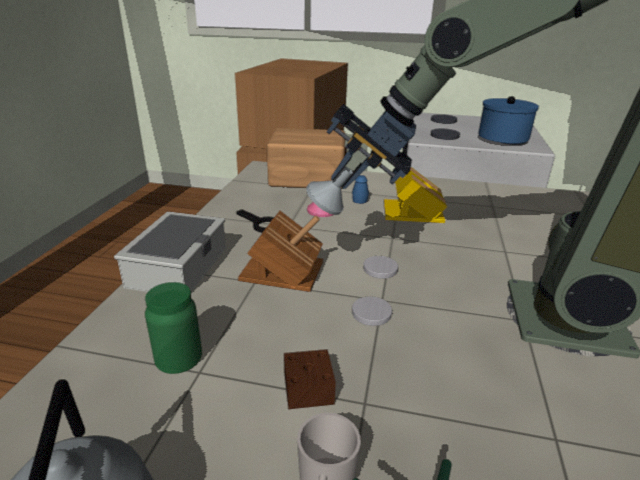

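View pics/wrist6.png

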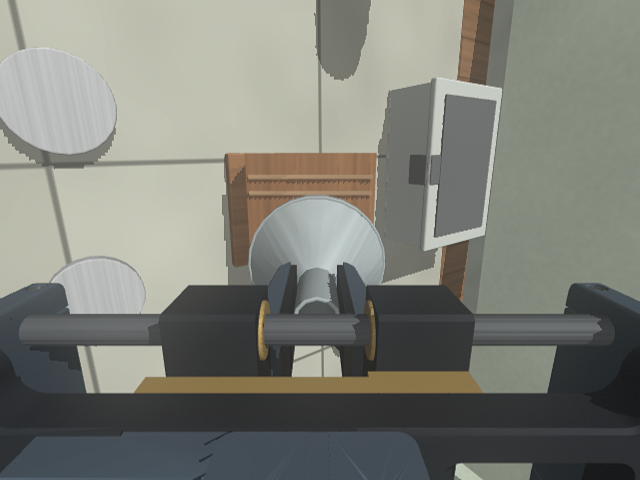

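The funnel is held square: tilt is under 0.01 rad from the wrist camera, which has the most points, and its rim is about 54 mm beyond the TCP. I'll line it up over the leaning dowel.

```bash
python3 -c "
from h import *
tgt(CS+RS@np.array([-7.3,-7.3,140]),TL)"
```

```text
t 12.35 pos [491.   -27.84 236.13] F [-0.09  1.48 -1.28] w 21.28 | delta [-0.208  3.536 -1.241] twist [ 0.29 -0.2  -0.15]
```

```bash
python3 -m pendant '[{"delta_pos":[-0.2,0,-0.6],"twist":[0.3,-0.2,-0.1],"grip":0},{"delta_pos":[-0.2,0.8,-1.2],"twist":[0.3,-0.2,-0.1],"grip":0},{"delta_pos":[-0.2,1.8,-1.2],"twist":[0.3,-0.2,-0.1],"grip":0},{"delta_pos":[-0.2,2.8,-1.2],"twist":[0.3,-0.2,-0.1],"grip":0},{"delta_pos":[-0.2,3.5,-1.2],"twist":[0.3,-0.2,-0.1],"grip":0}]'
python3 - <<'E'
from h import *
tgt(CS+RS@np.array([-7.3,-7.3,105]),TL)
p,d=imaging.grab_frame("side"); cv2.imwrite("pics/side7.png",cv2.resize(p[150:320,200:380,::-1],None,fx=4,fy=3.5))
c=imaging.camera_info("side");D=((cloud(d,c)-CS)@RS).reshape(-1,3)
K=D[(abs(D[:,0]+5)<20)&(abs(D[:,1]+6)<20)&(D[:,2]>8)&(D[:,2]<78)]
from scipy.optimize import least_squares
for n in (0,):
    o=least_squares(lambda q:np.hypot(K[:,0]-q[0]-q[2]*K[:,2]/100,K[:,1]-q[1]-q[3]*K[:,2]/100)-7,[-2.5,-5.7,-6,0],loss='soft_l1'); print(len(K),o.x,np.abs(o.fun).mean())
E
```

```text
time_s: 12.85
ee_pos: [501.1, -25.0, 199.2]
ee_rot: [-55.1, 0.0, -90.6]
force: [-0.1, 0.0, -0.6]
gripper_width: 21.0
t 12.85 pos [501.07 -25.02 199.16] F [-0.1   0.04 -0.64] w 21.05 | delta [0.079 3.424 0.044] twist [ 0.06  0.06 -0.1 ]
141 [-1.8214929  -5.88173831 -5.53151323 -0.87885808] 1.028303542791623
```

View pics/side7.png

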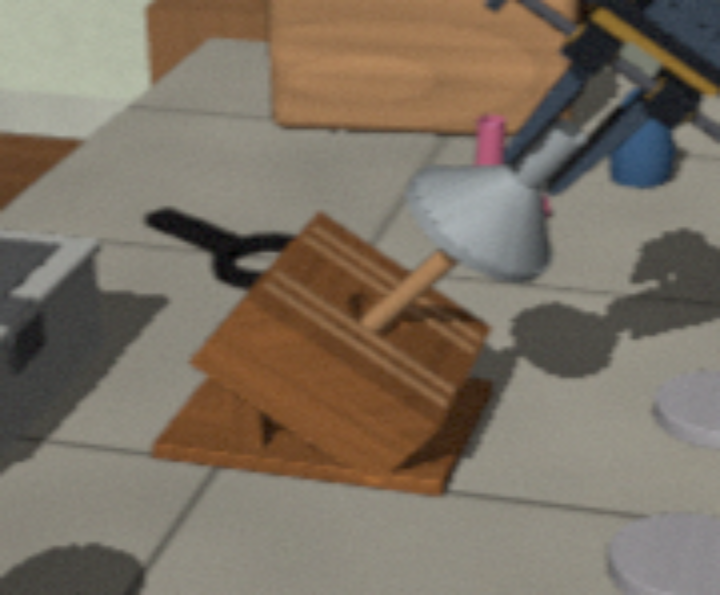

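```bash
python3 -m pendant '[{"delta_pos":[0.08,0.8,0.04],"twist":[0,0,-0.1],"grip":0},{"delta_pos":[0.08,1.6,0.04],"twist":[0,0,-0.1],"grip":0},{"delta_pos":[0.08,2.4,0.04],"twist":[0,0,-0.1],"grip":0},{"delta_pos":[0.08,3.1,0.04],"twist":[0,0,-0.1],"grip":0},{"delta_pos":[0.08,3.5,0.04],"twist":[0,0,-0.1],"grip":0}]'
python3 -c "
from h import *
tgt(CS+RS@np.array([-7.0,-7.3,80]),TL)"
```

```text
time_s: 13.4
ee_pos: [521.3, -26.1, 171.1]
ee_rot: [-55.0, -0.0, -90.7]
force: [-0.1, -0.5, -0.8]
gripper_width: 21.2
t 13.4 pos [521.25 -26.07 171.13] F [-0.09 -0.54 -0.78] w 21.18 | delta [-0.008  2.471  0.026] twist [0.05 0.05 0.  ]
```

Next, past the spout entry (dowel top about 45 mm inside), in small steps.

```bash
python3 -m pendant '[{"delta_pos":[0,0.5,0.03],"twist":[0,0,0],"grip":0},{"delta_pos":[0,1,0.03],"twist":[0,0,0],"grip":0},{"delta_pos":[0,1.5,0.03],"twist":[0,0,0],"grip":0},{"delta_pos":[0,2,0.03],"twist":[0,0,0],"grip":0},{"delta_pos":[0,2.5,0.03],"twist":[0,0,0],"grip":0}]'
python3 - <<'E'
from h import *
tgt(CS+RS@np.array([-7.0,-7.3,57]),TL)
s=state(); print((s['force']@RS).round(1))
p,d=imaging.grab_frame("side"); cv2.imwrite("pics/side8.png",cv2.resize(p[150:320,200:380,::-1],None,fx=4,fy=3.5))
E
```

```text
time_s: 13.9
ee_pos: [535.8, -26.3, 151.3]
ee_rot: [-55.0, -0.0, -90.7]
force: [-0.8, -0.4, 0.0]
gripper_width: 20.8
t 13.9 pos [535.85 -26.25 151.32] F [-0.84 -0.43  0.05] w 20.78 | delta [-0.009  2.311 -0.036] twist [-0.    0.06  0.01]
[-0.7 -0.4  0.5]
```

View pics/side8.png

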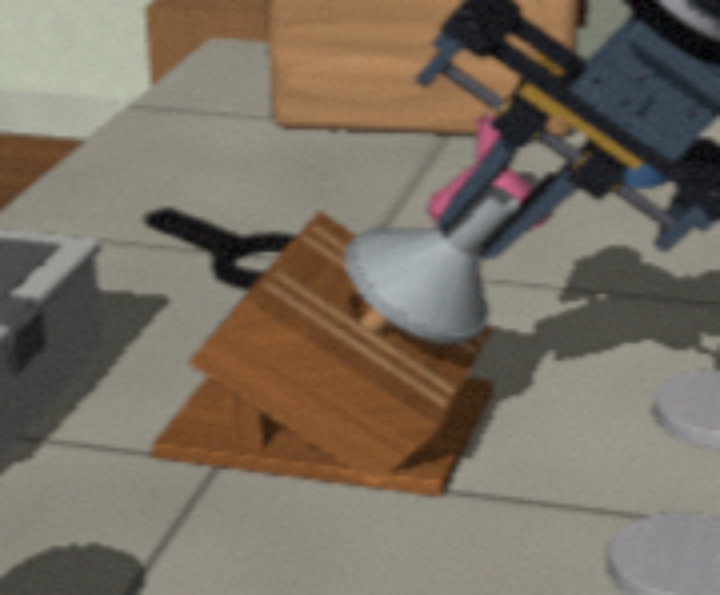

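```bash
python3 -m pendant '[{"delta_pos":[0,0.5,-0.02],"twist":[0,0,0],"grip":0},{"delta_pos":[0,1,-0.02],"twist":[0,0,0],"grip":0},{"delta_pos":[0,1.5,-0.02],"twist":[0,0,0],"grip":0},{"delta_pos":[0,1.9,-0.02],"twist":[0,0,0],"grip":0},{"delta_pos":[0,2.1,-0.02],"twist":[0,0,0],"grip":0}]'
python3 - <<'E'
from h import *
tgt(CS+RS@np.array([-7.0,-7.3,57]),TL)
s=state(); print((s['force']@RS).round(1))
E
```

```text
time_s: 14.45
ee_pos: [547.7, -26.4, 133.8]
ee_rot: [-55.0, -0.0, -90.7]
force: [0.3, -0.2, -1.1]
gripper_width: 20.9
t 14.45 pos [547.65 -26.4  133.83] F [ 0.29 -0.17 -1.07] w 20.89 | delta [-0.009  0.201  0.001] twist [0.03 0.05 0.01]
[-0.4 -0.2 -1. ]
```

```bash
python3 -m pendant '[{"delta_pos":[0,0.1,0],"twist":[0,0,0],"grip":0},{"delta_pos":[0,0.2,0],"twist":[0,0,0],"grip":0},{"delta_pos":[0,0.3,0],"twist":[0,0,0],"grip":0},{"delta_pos":[0,0.3,0],"twist":[0,0,0],"grip":0},{"delta_pos":[0,0.3,0],"twist":[0,0,0],"grip":0}]'
python3 - <<'E'
from h import *
tgt(CS+RS@np.array([-7.0,-7.3,57]),TL)
s=state(); print((s['force']@RS).round(1))
q=(s['ee_pos']-CS)@RS
for n in("wrist","side"): funnel_fit(n,name=n+"9",guess=(q[0],q[1],q[2]-54,0,0))
E
```

```text
time_s: 14.95
ee_pos: [549.3, -26.4, 131.9]
ee_rot: [-55.0, -0.0, -90.7]
force: [0.9, 0.1, -0.3]
gripper_width: 20.8
t 14.95 pos [549.26 -26.41 131.94] F [ 0.93  0.14 -0.34] w 20.75 | delta [-0.008 -0.046 -0.022] twist [-0.01  0.05  0.01]
[ 0.6  0.2 -0.8]
wrist funnel rim centre in stand [-7.38 -6.23  1.87] tilt rad [0.    0.003] n 10313 res 0.5
side funnel rim centre in stand [-4.19 -6.58  3.16] tilt rad [0.002 0.005] n 995 res 1.03
```

```bash
python3 -m pendant '[{"delta_pos":[0,0.05,0],"twist":[0,0,0],"grip":0},{"delta_pos":[0,0.1,0],"twist":[0,0,0],"grip":0},{"delta_pos":[0,0.15,0],"twist":[0,0,0],"grip":0},{"delta_pos":[0,0.2,0],"twist":[0,0,0],"grip":0},{"delta_pos":[0,0.2,0],"twist":[0,0,0],"grip":0}]'
python3 - <<'E'
from h import *
tgt(CS+RS@np.array([-7.0,-7.3,57]),TL)
s=state(); print((s['force']@RS).round(1))
E
```

```text
time_s: 15.55
ee_pos: [549.6, -26.2, 131.5]
ee_rot: [-54.9, -0.0, -90.6]
force: [-12.9, 0.4, 15.3]
gripper_width: 20.8
t 15.55 pos [549.62 -26.2  131.49] F [-12.85   0.38  15.25] w 20.82 | delta [ 0.013 -0.104 -0.026] twist [-0.07  0.07 -0.01]
[-1.8  0.2 19.9]
```

The rim is seated: 20 N pushing back along the face normal. I'll relieve the pressure, open, and retreat straight back.

```bash
python3 -m pendant '[{"delta_pos":[0,-0.13,0],"twist":[0,0,0],"grip":0},{"delta_pos":[0,-0.13,0],"twist":[0,0,0],"grip":40},{"delta_pos":[0,-0.13,0],"twist":[0,0,0],"grip":50},{"delta_pos":[0,-0.13,0],"twist":[0,0,0],"grip":50},{"delta_pos":[0,-0.13,0],"twist":[0,0,0],"grip":50}]'
python3 -m pendant '[{"delta_pos":[0,-2,0],"twist":[0,0,0],"grip":50},{"delta_pos":[0,-5,0],"twist":[0,0,0],"grip":50},{"delta_pos":[0,-8,0],"twist":[0,0,0],"grip":50},{"delta_pos":[0,-11,0],"twist":[0,0,0],"grip":50},{"delta_pos":[0,-12,0],"twist":[0,0,0],"grip":50}]'
python3 - <<'E'
from h import *
for n in("wrist","side","scene"): funnel_fit(n,name=n+"10",guess=(-7,-6,2,0,0))
tgt([0,0,0],TL)
p=cv2.imread("pics/side10.png"); cv2.imwrite("pics/side10z.png",cv2.resize(p[150:320,200:380],None,fx=4,fy=3.5))
E
```

```text
time_s: 16.05
ee_pos: [549.9, -26.4, 131.2]
ee_rot: [-55.0, -0.0, -90.7]
force: [0.3, -0.3, 0.1]
gripper_width: 45.5
time_s: 16.55
ee_pos: [480.8, -25.7, 232.2]
ee_rot: [-54.7, -0.1, -90.7]
force: [0.1, 0.5, -0.4]
gripper_width: 45.8
wrist funnel rim centre in stand [-8.02 -5.98  1.55] tilt rad [-0.001  0.013] n 5965 res 0.55
side funnel rim centre in stand [-4.83 -6.78  3.1 ] tilt rad [-0.005  0.013] n 999 res 1.05
scene funnel rim centre in stand [-7.49 -6.18  2.31] tilt rad [0.006 0.002] n 554 res 1.26
t 16.7 pos [480.99 -25.58 229.54] F [0.75 0.09 0.02] w 45.7 | delta [ -2.019  -8.837 -52.581] twist [-0.04  0.06  0.01]
```

View pics/side10z.png

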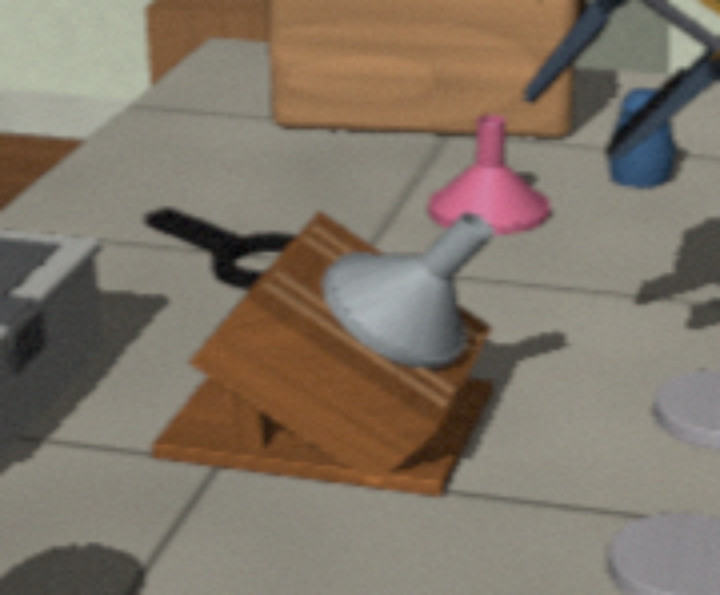

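View pics/wrist10.png

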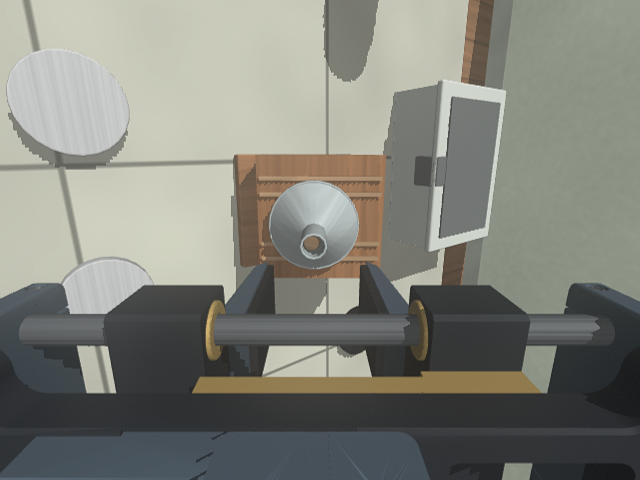

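The funnel is seated square, and the dowel is visible inside the spout at (313,245) in the wrist view. I'll check the dowel top's height, let the arm settle, and hand in.

```bash
python3 -m pendant '[{"delta_pos":[0,0,0],"twist":[0,0,0],"grip":50},{"delta_pos":[0,0,0],"twist":[0,0,0],"grip":50},{"delta_pos":[0,0,0],"twist":[0,0,0],"grip":50},{"delta_pos":[0,0,0],"twist":[0,0,0],"grip":50},{"delta_pos":[0,0,0],"twist":[0,0,0],"grip":50}]'
python3 - <<'E'
from h import *
from workcell import job
c=imaging.camera_info("wrist");p,d=imaging.grab_frame("wrist")
D=((cloud(d,c)-CS)@RS); sat=p.max(-1).astype(int)-p.min(-1)
K=D[(sat>25)&(np.hypot(D[...,0]+8,D[...,1]+6)<9)&(D[...,2]>40)]; print(len(K),np.percentile(K,[5,50,95],axis=0).round(1))
funnel_fit("wrist",guess=(-7,-6,2,0,0)); print(state()['force'].round(2))
if 73<np.median(K[:,2])<83: job.job_done(); print('handed in')
E
```

```text
time_s: 17.2
ee_pos: [480.9, -25.5, 229.2]
ee_rot: [-55.0, -0.0, -90.7]
force: [-0.1, -0.3, -0.6]
gripper_width: 45.4
172 [[-14.5 -10.1  76.7]
 [ -9.6  -5.6  77.9]
 [ -4.7  -0.5  79. ]]
wrist funnel rim centre in stand [-8.03 -5.97  1.54] tilt rad [-0.003  0.014] n 6037 res 0.54
[-0.11  0.04  0.  ]
the job is handed in; nothing more can be done
handed in
```

The dowel is planted fully home in the hidden hole and the funnel sits over it on the stand. I let go of both and handed the job in at about 17 s, with no verdict reported.

- **Finding the hole:** I located it mainly from the wrist camera's depth picture of the well, at about (-2.5, -5.7) mm from the well's middle. No feeling-around was needed. The dowel went past floor level at that spot with almost no force, then met the bottom at 27 N.
- **Dowel:** After release its top stood about 78 mm above the face, which matches fully home. It leans about 0.06 rad downslope in the hole's slack, within the 0.12 limit. That lean comes from fits just after planting, which ranged from 0.04 to 0.08 rad.
- **Funnel:** It seated with 20 N pushing back along the face normal.
    - **Rim height:** about 1.5 mm off the face by the wrist camera, 2.3 by the scene camera and 3.1 by the side camera. The ribs are 3 mm high, so this spread is calibration error.
    - **Angle and position:** tilt is about 0.014 rad and the rim centre is about 10 mm from the face centre.
    - **Dowel inside:** the dowel top is about 76 mm up inside the spout.
- **Disagreements:** The dowel met the bottom at an estimated -49.7 mm rather than -52 mm. The wrist and side cameras differed by about 3 mm on the funnel's position along the slope. One scene-camera tilt reading of the funnel in the gripper (0.13 rad) disagreed with the other two cameras. I put all three down to calibration or fitting error.
- **Bystanders:** I did not measure them again at the end. The arm's path stayed clear of them and no unexpected contact force appeared.

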